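Seat the object cell, then close the hold-down

ROBOT

A 6-joint arm with a two-finger parallel gripper is mounted at the origin on the work surface. World frame = base frame: x ahead of the robot, y to its left, z up, the work surface at z = 0. Lengths are in m, angles in degrees, forces in N, time in s.
With the tool pointing down it reaches from about 0.275 to 0.75 m from the base axis. Payload 10.2 kg.
Tool frame: the origin (TCP) lies between the finger pads; the fingertips stand tips_ahead ahead of it and the grasp point (between the pads) lies 2 mm behind it (tips_ahead is the distance from the TCP to the fingertips, in m); z points along the fingers, y is the direction in which the jaws open and shut (so a half turn about z gives the same grasp; the last joint's range is limited). The gripper opens to 88 mm and grips with 3 to 60 N. Pads are 18 mm wide; open, the fingers measure 123 mm over their backs; the gripper's body (75 mm by 187 mm) begins 45 mm behind the grasp point.
Start: joints at [62.544, 17.928, 85.812, -0, 76.261, -12.8], TCP at [0.133, 0.508, 0.256] pointing down, gripper open.
Joint ranges: [-168.41, 168.41], [-55.51, 124.54], [10.69, 146.95], [-70.63, 250.63], [1, 178], [-165.06, 165.06]. Speed limits (degrees/s): [136.94, 136.94, 172.46, 180, 180, 180].

INTERFACE

Orientations are given as a 3x3 rotation matrix whose columns are the frame's x, y, z axes.
In Python, from rig import * gives the robot as it stands.
- The arm moves only by the tool send_rows, never from a script. Its argument "motion" is a list of rows, each a list of 3 entries, a list of its own where there are three numbers: the shift along the tool's x, y, z in m, then the turn, a rotation vector about the tool's x, y, z in degrees, then the opening, from 0 (shut) to 1 (fully open). In form: [[[dx, dy, dz], [rx, ry, rz], jaw], ...]. A call has 1 to 20 rows; each row shifts and turns the pose as measured when the row begins, along the tool's axes as they then stand; what a row does not reach is not made up. A row lasts 1/8 s, in which the tool goes at most 62.5 mm and 10.7 degrees, less where a joint would pass 70% of its speed; a pose out of reach is approached as far as the arm can. A call is refused whole if a number of a shift passes 0.0625 or a number of a turn 10.7, either way. A call with a gripper value outside its range is refused whole. The fingers move at their own pace and stop on an object; the grip force is fixed at half the most. Time passes only in rows, so rows that do not move let the fingers close. It gives the time, the measured TCP pose, the force and the opening at its end, in the units of the state.
- read_state(): the state, without advancing time (a new reading comes with each control period).
- capture(name): name is "side" or "top"; returns a dict with "img" (420x560x3 uint8, blue, green, red), "fovy" (degrees; the focal length in pixels is half the picture's height over the tangent of half this angle, whatever the lens; pixels are square), "cx", "cy" (the principal point, pixels), "dist" ([k1, k2, p1, p2, k3] as OpenCV has them; the pictures are not rectified), "camera_from_world" (4x4, takes a point from world to camera coordinates). Camera axes: x right, y up, looking along -z (the intrinsics and any distortion apply to the point x, -y, -z); pixel columns grow to the right and rows downward; lengths in m; the calibration is good to about 2 mm. A picture is of the moment at which its call begins. There is no depth.
- job_done(): hands the job in, once; it reports no verdict.
Trained networks look in a picture, given as the dict that the camera call returned (one of the last four; its "shot" number tells which), for a name from the list of things; names that differ only in an ending like _2 or _b are one class to them, and where a whole thing is asked for, a point or a joint stands for the part that bears it (a point fixed in the world has none). Each returns a list of dicts, best first, with "confidence" (0 to 1); they miss things now and then, are a little off and sometimes report something else, mostly with a low value. They report only what shows in the picture. A call takes as long as a camera call. They do not tell look-alikes from the thing itself.
- trace(query, picture): "mask" (420x560 bool, what is visible of it) and "bbox" ([left, top, right, bottom] in pixels, round what is visible of it).
The state is a dict: "time": time; "q": joint angles; "qd": joint speeds; "tau": joint torques, N m; "tcp_pos": TCP position; "tool_rot": TCP orientation; "wrist_force": force on the tool from outside, world axes, zero at the start; "torque": the same for the moment, N m; "finger_gap": finger opening in m.
Only numpy, scipy, OpenCV 4.12 (cv2) and the standard library are available. Lean on these libraries where they do the work, as an engineer would, in place of code of your own. Each camera call takes 0.05 s, during which the arm holds its last target.

TASK

Put the clear object cell into the round pocket of the nest, and turn it gently under light pressure until you feel its feet drop into the grooves and it sits fully down. Only then swing the hinged clamp shut so that its pad rests on the cell. Never push the cell hard into the nest (acrylic cracks at about 25 N), and leave the other things on the bench where they are.

Things in the scene. Friction and masses are not known exactly. Their poses are not given: they have to be found in the camera images.
- cell: The object cell as a whole, see cell_center; origin at the middle of its underside (level with the foot ends).
- cell_center (a point): Centre (half-way up) of the object cell: upright clear acrylic drum, 50 mm diameter, 60 mm high with its feet, 0.14 kg, on the bench. The bottom 10 mm are four steel feet, 6 mm round-ended pins 17 mm from the axis along its own +x, -x, +y, -y. 30 mm from here to the foot ends and to the flat top. Hold it by its top 20 mm to keep fingers clear of the block.
- nest: Fixture fixed to the bench; origin on the bench top under the pocket's axis, z up. Aluminium block 90 x 90 mm, 34 mm high, with a round pocket at its centre. On its own -y side, 125 mm from the pocket's axis, two steel posts, 92 mm high, carry the clamp, which swings in the nest's own y-z plane.
- pocket (a point): Centre of the pocket's mouth, level with the block's top (34 mm above the bench); axes as the nest's. Pocket 54 mm across, 3 mm bevel at the mouth. Seated fully, 32 mm of the cell stand out of the block and the cell's centre is 36 mm above the bench; with its feet not in the grooves it is 10 mm higher.
- pocket_floor: Floor of the pocket (origin on the bench under the pocket's axis; axes as the nest's): brass plate, top 16 mm above the bench, with two 10 mm grooves, over 10 mm deep, crossing on the axis at right angles, on a rubber bed giving 1 mm per 8 N. The last job left the grooves at any angle, NOT given by any pose. The feet drop in when the angles agree within 0.1 rad; every quarter turn is alike, so 0.8 rad either way finds it.
- clamp_hinge (a point): Middle of the clamp's hinge pin, 80 mm above the bench, 125 mm along the nest's own -y from the pocket's axis; the pin runs along the nest's x; axes as the nest's.
- clamp (a joint): Angle of the hinged clamp, rad: 0 = shut, bar level over the pocket, pad resting on a fully seated cell; pi/2 = upright. It starts leaning back, away from the pocket (1.75 to 1.95), and stays where left (stiff hinge: 1 to 4 N at the handle moves it). Closed on a cell 10 mm too high it stops at about 0.08. It can be pushed over from behind with closed fingers, then pressed down.
- clamp_handle (a point): Middle of the clamp's wooden handle, 18 mm thick, 135 to 185 mm from the hinge pin; this point is at 165 mm on the bar's centre line. The steel bar is 26 mm wide, 14 mm thick, centred on the pin; a rubber pad, 30 mm across, stands 6 mm out of its underside 125 mm from the pin. Own y points along the bar away from the pin, own z out of its back (up when shut).
- eyepiece_cap: Bystander: brass eyepiece cap, 48 mm wide, 18 mm high, origin at the centre of its underside.
- end_ring: Bystander: walnut end ring lying flat, 68 mm outside, 48 mm inside, 16 mm high, origin at the centre of its underside.
- mirror1: Bystander: smoky glass mirror strip lying flat, 25 x 150 x 4 mm, long along its own y, origin at the centre of its underside.
- body_tube: Bystander: copper body tube lying along its own x on two cork pads, 44 mm diameter, 180 mm long, origin on the table under its middle.
- screwdriver: Bystander: screwdriver lying on the bench, along its own x.
- mirror2: Bystander: smoky glass mirror strip lying flat, 25 x 150 x 4 mm, long along its own y, origin at the centre of its underside.
- mirror3: Bystander: smoky glass mirror strip lying flat, 25 x 150 x 4 mm, long along its own y, origin at the centre of its underside.
Mind the look-alikes: they are no part of the job. Leave any turquoise look-alike of the cell alone.

How it is judged (in metres and radians):
On the way:
1. the cell is fully seated in the nest while the clamp is still open (z of cell_center in the frame of nest between 0.031 and 0.0385 m and horizontal distance between cell_center and pocket below 0.004 m and angle between cell_center's own z axis and vertical below 0.05 rad and value of joint clamp above 0.6 rad), for 0.2 s.
At the end, for the whole second after the job is handed in: The cell stands upright in the pocket (within 4 mm of its axis), fully down (centre at most 38.5 mm above the bench, feet in the grooves), and the clamp is shut over it (joint below 0.04 rad) and still (z of cell_center in the frame of nest between 0.031 and 0.0385 m and horizontal distance between cell_center and pocket below 0.004 m and angle between cell_center's own z axis and vertical below 0.05 rad and value of joint clamp below 0.04 rad and velocity of joint clamp between -0.05 and 0.05 rad/s); the robot touches nothing.
It fails at once if the clamp is brought down while the cell is not fully seated (value of joint clamp below 0.5 rad and not (z of cell_center in the frame of nest between 0.031 and 0.0385 m and horizontal distance between cell_center and pocket below 0.004 m and angle between cell_center's own z axis and vertical below 0.05 rad)).
It fails at once if the cell is pushed onto the floor of the pocket with more than 25 N (contact force between cell and pocket_floor above 25 N).
It fails at once if another thing on the bench is moved more than 30 mm (distance of any of eyepiece_cap, end_ring, mirror1, body_tube, screwdriver, mirror2, mirror3 from where it was at the start of the episode above 0.03 m).
It also fails if it takes over 72 s, if anything falls off the work surface, if the arm or the gripper's body presses on something with over 40 N, if the wrist force passes 120 N, or if a joint passes its speed limit or range.

## Working session

There is one attempt and no reset: what is moved stays moved. The work goes in short steps, Python scripts to look and compute and a tool call to move; the robot and the scene stay as the last step left them, time stands still between calls to the robot, and variables do not carry over. Pictures are saved under pics/ and viewed, and the job is handed in when it is done.

Besides the shell and the picture viewer there is one more tool, called after "Request:" as a command line: name --argument value ..., lists and objects as JSON in quotes. send_rows: Moves the arm, as the interface text tells. Its arguments: {"type":"object","properties":{"motion":{"type":"array","items":{"type":"array"}}},"required":["motion"]}

```bash
mkdir -p pics; ls; cat > h.py <<'E'
from rig import *
import numpy as np, cv2
def K(c):
    f=210/np.tan(np.radians(c["fovy"]/2)); return np.array([[f,0,c["cx"]],[0,f,c["cy"]],[0,0,1.]])
def proj(c,P):
    P=np.atleast_2d(P).astype(float); M=np.array(c["camera_from_world"]); p=P@M[:3,:3].T+M[:3,3]
    p=p*[1,-1,-1]
    return cv2.projectPoints(p.reshape(-1,1,3),np.zeros(3),np.zeros(3),K(c),np.array(c["dist"],float))[0].reshape(-1,2)
def ray(c,uv):
    u=cv2.undistortPoints(np.array(uv,float).reshape(-1,1,2),K(c),np.array(c["dist"],float)).reshape(-1,2)
    M=np.array(c["camera_from_world"]); d=np.c_[u[:,0],-u[:,1],-np.ones(len(u))]@M[:3,:3]
    return -M[:3,:3].T@M[:3,3], d
def atz(c,uv,z):
    o,d=ray(c,uv); return o+d*((z-o[2])/d[:,2])[:,None]
E
python3 - <<'E'
from h import *
s=read_state(); print({k:np.round(v,3).tolist() if not isinstance(v,str) else v for k,v in s.items()})
for n in("side","top"):
    c=capture(n); cv2.imwrite(f"pics/{n}0.png",c["img"]); print(n,c["fovy"],c["cx"],c["cy"],c["dist"],np.round(c["camera_from_world"],3).tolist())
    for q in("cell","nest","clamp","clamp_handle","pocket_floor","eyepiece_cap","end_ring"):
        for r in trace(q,c): print(q,r["confidence"],r["bbox"],r["mask"].sum())
E
```

```text
pics
{'time': 0.0, 'q': [62.545, 17.958, 85.852, -0.001, 76.259, -12.799], 'qd': [-0.101, 0.05, 0.044, -0.06, -0.088, -0.036], 'tau': [-0.001, -40.221, -25.227, 0.069, 0.035, -0.0], 'tcp_pos': [0.133, 0.508, 0.255], 'tool_rot': [[-0.967, 0.253, -0.001], [0.253, 0.967, -0.001], [0.0, -0.001, -1.0]], 'wrist_force': [-0.635, 0.342, 0.502], 'torque': [0.006, 0.03, 0.049], 'finger_gap': 0.088}
side 45.09598731478516 286.10450180658364 211.49614163728467 [-0.13598936  0.          0.          0.          0.        ] [[-0.971, -0.237, 0.023, 0.597], [0.178, -0.661, 0.729, -0.149], [-0.158, 0.712, 0.684, -1.164], [0.0, 0.0, 0.0, 1.0]]
cell 0.88 [290.0, 237.1, 316.4, 271.2] 631
cell 0.7 [288.7, 268.4, 310.9, 301.8] 663
cell 0.68 [336.5, 260.3, 357.2, 290.7] 648
cell 0.66 [289.1, 301.7, 312.6, 337.9] 685
nest 0.76 [316.8, 93.1, 368.9, 228.6] 2858
nest 0.73 [223.8, 200.3, 250.8, 242.9] 458
clamp 0.89 [342.9, 87.5, 364.6, 166.2] 796
clamp_handle 0.56 [342.1, 91.5, 363.5, 164.8] 751
pocket_floor 0.46 [330.2, 200.5, 347.9, 213.4] 82
eyepiece_cap 0.62 [359.6, 154.6, 372.5, 159.9] 105
end_ring 0.87 [
[... 212 characters left out ...]
4], [-0.096, 0.024, 0.995, -1.275], [0.0, 0.0, 0.0, 1.0]]
cell 0.89 [222.4, 227.8, 244.4, 244.7] 351
cell 0.81 [188.7, 230.1, 209.4, 251.0] 357
cell 0.73 [152.8, 237.0, 179.0, 256.6] 424
cell 0.7 [206.5, 264.4, 232.5, 289.8] 373
cell 0.66 [292.3, 235.5, 407.8, 284.2] 3719
nest 0.78 [288.8, 234.9, 409.3, 281.5] 3770
nest 0.35 [187.9, 230.6, 209.4, 252.1] 380
clamp 0.87 [362.8, 253.3, 412.2, 266.8] 579
clamp_handle 0.7 [360.6, 254.6, 408.2, 267.3] 577
pocket_floor 0.62 [302.5, 246.1, 323.8, 269.4] 318
pocket_floor 0.48 [399.6, 265.4, 421.5, 286.8] 256
eyepiece_cap 0.78 [398.4, 265.6, 422.6, 282.4] 275
end_ring 0.54 [170.3, 162.2, 199.2, 188.0] 295
end_ring 0.16 [246.4, 160.6, 301.8, 167.6] 613
```

```bash
python3 - <<'E'
import cv2
a=cv2.imread("pics/side0.png");b=cv2.imread("pics/top0.png")
cv2.imwrite("pics/s0c.png",cv2.resize(a[80:350,190:400],None,fx=2.2*1.0,fy=2.2,interpolation=cv2.INTER_CUBIC))
cv2.imwrite("pics/t0c.png",cv2.resize(b[130:320,140:440],None,fx=2.6,fy=2.6,interpolation=cv2.INTER_CUBIC))
E
```

```text
(no output)
```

View pics/side0.png

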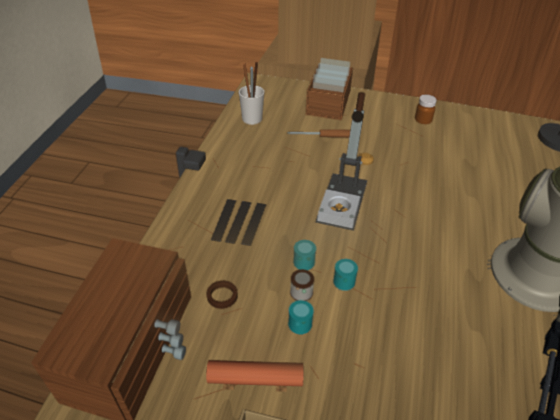

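View pics/s0c.png

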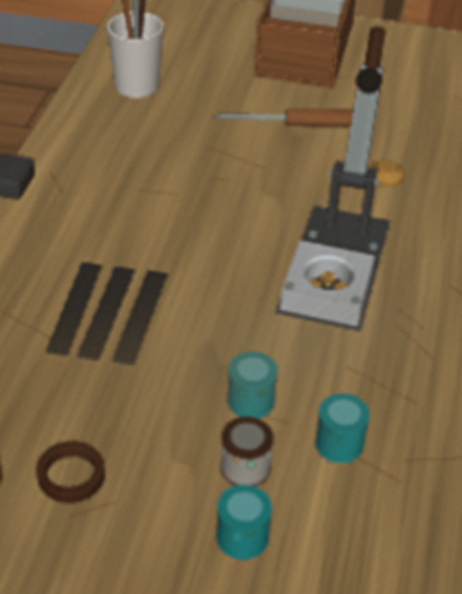

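View pics/t0c.png

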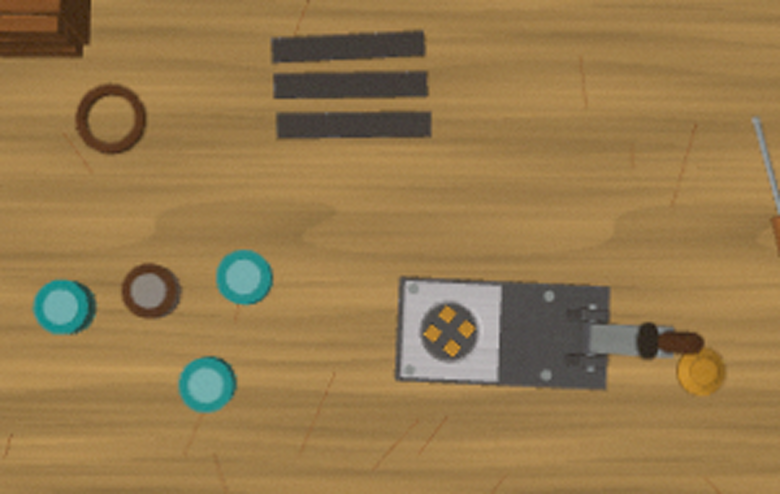

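Drums: three turquoise look-alikes at top (164,247), (234,236), (220,278), and one clear drum with a brown rim at top (197,242) / side (302,285). Only the last is clear, so it is the cell; I confirm it in an enlarged crop and measure.

```bash
python3 - <<'E'
from h import *
S=capture("side");T=capture("top")
cv2.imwrite("pics/cellS.png",cv2.resize(S["img"][235:345,270:370],None,fx=5,fy=5,interpolation=cv2.INTER_CUBIC))
cv2.imwrite("pics/nestT.png",cv2.resize(T["img"][225:295,280:430],None,fx=5,fy=5,interpolation=cv2.INTER_CUBIC))
cv2.imwrite("pics/cellT.png",cv2.resize(T["img"][220:295,150:250],None,fx=6,fy=6,interpolation=cv2.INTER_CUBIC))
cv2.imwrite("pics/nestS.png",cv2.resize(S["img"][85:235,300:390],None,fx=4,fy=4,interpolation=cv2.INTER_CUBIC))
def tri(a,b):
    o1,d1=ray(S,[a]);o2,d2=ray(T,[b]);d1=d1[0]/np.linalg.norm(d1);d2=d2[0]/np.linalg.norm(d2)
    A=np.c_[d1,-d2];t=np.linalg.lstsq(A,o2-o1,rcond=None)[0];p=o1+t[0]*d1;q=o2+t[1]*d2
    return (p+q)/2,np.linalg.norm(p-q)
# drum via silhouette fit, from mask
from scipy.optimize import least_squares
from scipy.spatial import ConvexHull
th=np.linspace(0,2*np.pi,40)
ring=np.c_[np.cos(th),np.sin(th)]*.025
for c,n in((S,"S"),(T,"T")):
  for r in trace("cell",c):
    b=r["bbox"]
    if b[2]-b[0]>60: continue
    m=r["mask"]; ys,xs=np.nonzero(m); bb=np.array([xs.min(),ys.min(),xs.max()+1,ys.max()+1])-.5
    def f(p):
        P=np.r_[np.c_[ring+p,np.full(40,.06)],np.c_[ring+p,np.full(40,.01)]]
        u=proj(c,P); return np.r_[u.min(0),u.max(0)]-bb
    x0=atz(c,[[(bb[0]+bb[2])/2,(bb[1]+bb[3])/2]],.03)[0,:2]
    s=least_squares(f,x0,loss="soft_l1"); print(n,r["confidence"],bb,s.x.round(4),s.fun.round(1))
E
```

```text
S 0.91 [332.5 258.5 357.5 290.5] [0.4476 0.1444] [-0. -0.  0.  0.]
S 0.7 [289.5 269.5 314.5 300.5] [0.533  0.1969] [ 0.4 -0.9 -0.4  0.9]
S 0.68 [293.5 239.5 315.5 268.5] [0.5469 0.1075] [-0.5 -1.1  0.5  0.9]
S 0.56 [287.5 300.5 312.5 334.5] [0.5188 0.2803] [-0.3 -0.3  0.3  0.2]
T 0.95 [208.5 266.5 230.5 288.5] [0.4505 0.1454] [-0.2  0.2  0.2 -0.2]
T 0.9 [222.5 225.5 244.5 246.5] [0.5505 0.1124] [ 0.1 -0.1 -0.1  0.1]
T 0.75 [152.5 237.5 176.5 259.5] [0.519  0.2808] [-0.1  0.6  0.1 -0.6]
T 0.74 [186.5 230.5 208.5 251.5] [0.5377 0.2001] [-0.6  0.   0.6 -0. ]
```

View pics/cellS.png

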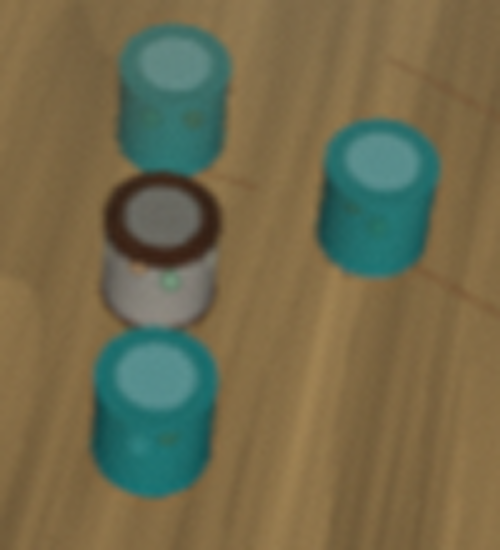

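View pics/cellT.png

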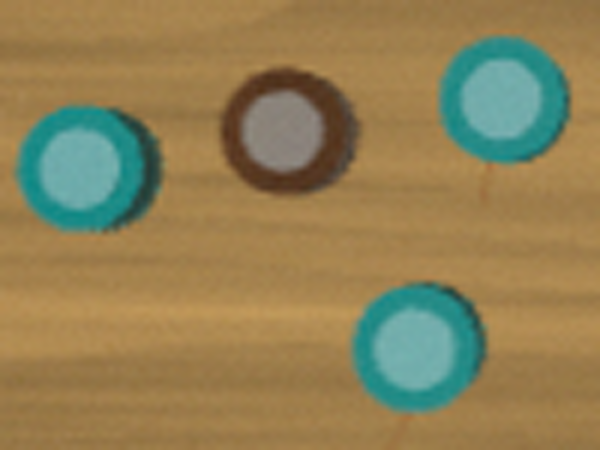

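View pics/nestT.png

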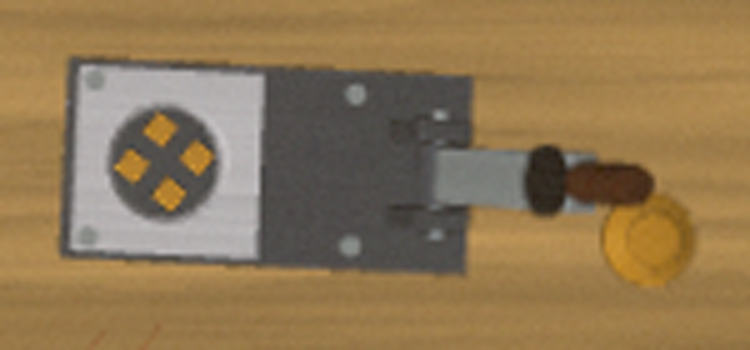

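View pics/nestS.png

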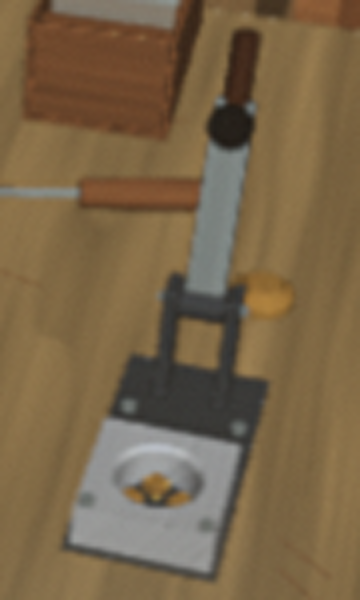

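The crop confirms it: the drum at side (302,285) / top (197,242) is clear with a brown rim, and its neighbours are all turquoise. Next I measure the nest, clamp and bystanders.

```bash
python3 - <<'E'
from h import *
import rig; print([ (k,getattr(rig,k)) for k in dir(rig) if 'tip' in k.lower()])
S=capture("side");T=capture("top")
# cell rim: dark brown in both
for c,(x0,y0,x1,y1),n in((T,(183,226,212,256),"T"),(S,(286,265,318,305),"S")):
    im=c["img"][y0:y1,x0:x1].astype(int); 
    m=((im.sum(2)<230)&(im[:,:,2]>im[:,:,0]+15)).astype(np.uint8)
    k,l,st,_=cv2.connectedComponentsWithStats(m); i=1+np.argmax(st[1:,4])
    pts=np.argwhere(l==i)[:,::-1].astype(np.float32); h=cv2.convexHull(pts)
    (cx,cy),ax,a=cv2.fitEllipse(h) ; print(n,"rim",cx+x0,cy+y0,ax, atz(c,[[cx+x0,cy+y0]],.06).round(4))
# groove plate quadrants
im=T["img"]; hsv=cv2.cvtColor(im,cv2.COLOR_BGR2HSV)
sub=hsv[243:273,298:328]; print
m=((sub[...,1]>150)&(sub[...,2]>100)).astype(np.uint8)
k,l,st,ce=cv2.connectedComponentsWithStats(m); print(st[1:,4],ce[1:]+[298,243])
P=atz(T,ce[1:]+[298,243],.016)[:,:2]; print(P.round(4),P.mean(0)); d=P-P.mean(0); print(np.degrees(np.arctan2(d[:,1],d[:,0]))%90)
crn=np.array([[70,60],[472,77],[465,272],[62,257]])/5+[280,225]-.4
print("base",atz(T,crn,.005).round(4).tolist())
crn=np.array([[78,63],[265,73],[258,260],[70,250]])/5+[280,225]-.4
W=atz(T,crn,.034); print("block",W.round(4).tolist(),W.mean(0))
print("pocket",atz(T,[[312.4,257.4]],.034))
print("pocketS",atz(S,[[300+156/4,85+478/4]],.034))
for q in("eyepiece_cap","screwdriver"):
    for c,n in((T,"T"),(S,"S")):
        for r in trace(q,c)[:2]:
            b=r["bbox"]; print(q,n,r["confidence"],b,atz(c,[[b[0],b[1]],[b[2],b[3]]],.01).round(3).tolist())
E
```

```text
[('tips_ahead', 0.017)]
T rim 197.65883350372314 241.7479772567749 (20.371294021606445, 21.7876033782959) [[0.5359 0.197  0.06  ]]
S rim 301.98662662506104 278.6697540283203 (18.79877281188965, 24.33005142211914) [[0.5331 0.1999 0.06  ]]
[24 24 25 24] [[311.5   250.5  ]
 [319.    256.125]
 [305.96  257.72 ]
 [313.5   263.5  ]]
[[ 0.5167 -0.0792]
 [ 0.5028 -0.0979]
 [ 0.4988 -0.0655]
 [ 0.4846 -0.0842]] [ 0.5007438  -0.08169238]
[8.77781723 7.39021211 6.7449937  8.81331369]
base [[0.5513, -0.0353, 0.005], [0.5434, -0.2381, 0.005], [0.4456, -0.2338, 0.005], [0.4532, -0.0315, 0.005]]
block [[0.5489, -0.0378, 0.034], [0.5444, -0.1297, 0.034], [0.4531, -0.126, 0.034], [0.4579, -0.0341, 0.034]] [ 0.50107262 -0.08189609  0.034     ]
pocket [[ 0.49978537 -0.07996852  0.034     ]]
pocketS [[ 0.49769864 -0.07988865  0.034     ]]
eyepiece_cap T 0.8 [399.7, 266.5, 421.7, 285.4] [[0.477, -0.302, 0.01], [0.429, -0.358, 0.01]]
eyepiece_cap T 0.16 [289.0, 233.4, 410.0, 280.9] [[0.559, -0.024, 0.01], [0.441, -0.328, 0.01]]
eyepiece_cap S 0.55 [360.7, 154.5, 371.9, 160.5] [[0.473, -0.339, 0.01], [0.438, -0.319, 0.01]]
screwdriver T 0.68 [430.6, 174.1, 457.1, 252.6] [[0.712, -0.387, 0.01], [0.511, -0.452, 0.01]]
screwdriver S 0.64 [316.1, 91.1, 367.8, 231.9] [[0.671, -0.664, 0.01], [0.414, -0.026, 0.01]]
screwdriver S 0.62 [291.2, 126.1, 347.5, 137.5] [[0.703, -0.428, 0.01], [0.524, -0.414, 0.01]]
```

```bash
cat >> h.py <<'E'
from scipy.spatial.transform import Rotation as Ro
def plan(pos,yaw=None,n=None,jaw=1.0,step=.05):
    """rows to world pos, with tool down and tool y at world yaw (deg)"""
    s=read_state(); p=np.array(s["tcp_pos"]); R=np.array(s["tool_rot"])
    if yaw is None: Rt=R.copy()
    else:
        a=np.radians(yaw); y=np.array([np.cos(a),np.sin(a),0]); z=np.array([0,0,-1.]); Rt=np.c_[np.cross(y,z),y,z]
    d=np.array(pos)-p; rv=Ro.from_matrix(R.T@Rt).as_rotvec(degrees=True)
    m=int(max(np.ceil(np.linalg.norm(d)/step),np.ceil(np.linalg.norm(rv)/9.5),1)); n=max(n or 1,m)
    rows=[]
    for i in range(n):
        rows.append([[round(float(v),4) for v in R.T@(d/n)],[round(float(v),1) for v in rv/n],jaw])
        R=R@Ro.from_rotvec(rv/n,degrees=True).as_matrix()
    print(n,str(rows).replace(" ",""))
def st():
    s=read_state(); R=np.array(s["tool_rot"])
    print("t",round(s["time"],2),"p",np.round(s["tcp_pos"],4),"yaw",round(float(np.degrees(np.arctan2(R[1,1],R[0,1]))),2),"tilt",np.round(R[:,2],4),"F",np.round(s["wrist_force"],1),"M",np.round(s["torque"],2),"gap",round(float(s["finger_gap"]),4),"q6",round(float(s["q"][5]),1))
E
python3 -c "
from h import *
st();plan([.5345,.1985,.16],10.4,jaw=.8)"
```

```text
t 1.3 p [0.1329 0.5079 0.2557] yaw 75.35 tilt [ 0.  0. -1.] F [-0.2 -0.  -0.7] M [-0.01  0.03 -0.  ] gap 0.0884 q6 -12.8
11 [[[-0.0424,-0.018,0.0087],[0.0,-0.0,5.9],0.8],[[-0.0441,-0.0135,0.0087],[0.0,-0.0,5.9],0.8],[[-0.0452,-0.0089,0.0087],[0.0,-0.0,5.9],0.8],[[-0.0459,-0.0042,0.0087],[0.0,-0.0,5.9],0.8],[[-0.0461,0.0005,0.0087],[0.0,-0.0,5.9],0.8],[[-0.0458,0.0053,0.0087],[0.0,-0.0,5.9],0.8],[[-0.045,0.01,0.0087],[0.0,-0.0,5.9],0.8],[[-0.0437,0.0145,0.0087],[0.0,-0.0,5.9],0.8],[[-0.042,0.019,0.0087],[0.0,-0.0,5.9],0.8],[[-0.0398,0.0232,0.0087],[0.0,-0.0,5.9],0.8],[[-0.0372,0.0271,0.0087],[0.0,-0.0,5.9],0.8]]
```

Request:
send_rows --motion '[[[-0.042,-0.018,0.009],[0,0,5.9],0.8],[[-0.044,-0.0135,0.009],[0,0,5.9],0.8],[[-0.045,-0.009,0.009],[0,0,5.9],0.8],[[-0.046,-0.004,0.009],[0,0,5.9],0.8],[[-0.046,0.0005,0.009],[0,0,5.9],0.8],[[-0.046,0.005,0.009],[0,0,5.9],0.8],[[-0.045,0.01,0.009],[0,0,5.9],0.8],[[-0.044,0.0145,0.009],[0,0,5.9],0.8],[[-0.042,0.019,0.009],[0,0,5.9],0.8],[[-0.04,0.023,0.009],[0,0,5.9],0.8],[[-0.037,0.027,0.009],[0,0,5.9],0.8],[[0,0,0],[0,0,0],0.8]]'

```text
time: 2.8
tcp_pos: [0.5418, 0.1823, 0.1541]
tool_rot: [[-0.145, 0.989, 0.003], [0.989, 0.145, 0.003], [0.003, 0.003, -1.0]]
wrist_force: [-0.1, 0.1, 0.5]
finger_gap: 0.0706
```

```bash
python3 -c "
from h import *
st();plan([.5345,.1985,.1],10.4,jaw=.8,n=2);st()"
```

```text
t 2.8 p [0.5418 0.1823 0.1541] yaw 8.36 tilt [ 0.0026  0.0032 -1.    ] F [-0.1  0.1  0.5] M [-0.01  0.07 -0.  ] gap 0.0706 q6 -1.6
2 [[[0.0085,-0.0025,0.0271],[0.1,-0.1,-1.0],0.8],[[0.0086,-0.0023,0.027],[0.1,-0.1,-1.0],0.8]]
t 2.8 p [0.5418 0.1823 0.1541] yaw 8.36 tilt [ 0.0026  0.0032 -1.    ] F [-0.1  0.1  0.5] M [-0.01  0.07 -0.  ] gap 0.0706 q6 -1.6
```

Request:
send_rows --motion '[[[0.0085,-0.0025,0.02],[0,0,-1],0.8],[[0.0085,-0.0025,0.02],[0,0,-1],0.8],[[0,0,0],[0,0,0],0.8]]'

```text
time: 3.18
tcp_pos: [0.5334, 0.1998, 0.1138]
tool_rot: [[-0.183, 0.983, 0.003], [0.983, 0.183, 0.004], [0.003, 0.004, -1.0]]
wrist_force: [-0.1, -0.7, -1.1]
finger_gap: 0.0705
```

```bash
python3 -c "
from h import *
st();print(read_state()['q']);plan([.5345,.1985,.057],10.4,jaw=.8,n=3)
for n in('side','top'):
    c=capture(n); cv2.imwrite('pics/%s1.png'%n,c['img'])
a=cv2.imread('pics/side1.png')[150:350,230:400];b=cv2.imread('pics/top1.png')[170:300,130:290]
a=cv2.resize(a,(510,600));b=cv2.resize(b,(800,600)); cv2.imwrite('pics/s1c.png',a);cv2.imwrite('pics/t1c.png',b)"
```

```text
t 3.17 p [0.5334 0.1998 0.1138] yaw 10.55 tilt [ 0.0029  0.0036 -1.    ] F [-0.1 -0.7 -1.1] M [-0.04  0.08 -0.01] gap 0.0705 q6 -2.0
[ 8.68306509 31.64517484 87.95539679  0.2054524  60.2026562  -1.96845729]
3 [[[-0.0006,0.0002,0.0189],[0.1,-0.1,0.0],0.8],[[-0.0005,0.0002,0.0189],[0.1,-0.1,0.0],0.8],[[-0.0005,0.0003,0.0189],[0.1,-0.1,0.0],0.8]]
```

View pics/s1c.png

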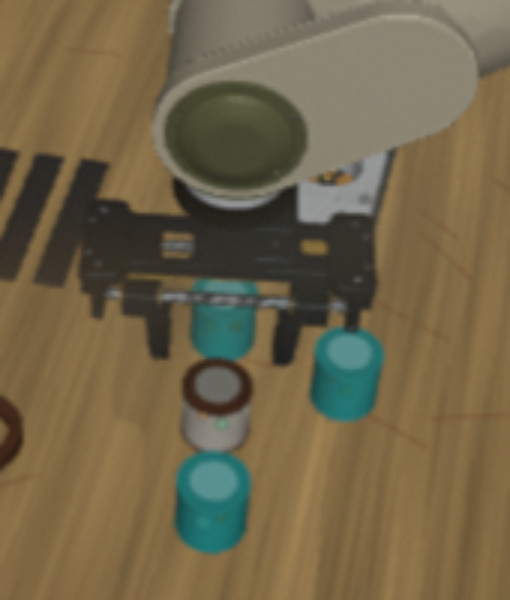

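The open gripper is above the cell, with the cell rim in the crop at (217,388) between the fingers at (160,340) and (290,340). I descend and close.

Request:
send_rows --motion '[[[-0.0005,0,0.02],[0.1,-0.1,0],0.8],[[-0.0005,0,0.02],[0.1,-0.1,0],0.8],[[-0.0005,0,0.018],[0,0,0],0.8],[[0,0,0],[0,0,0],0.8]]'

```text
time: 3.78
tcp_pos: [0.5373, 0.1982, 0.06]
tool_rot: [[-0.182, 0.983, 0.011], [0.983, 0.182, 0.001], [-0.001, 0.01, -1.0]]
wrist_force: [-0.5, 0.4, 0.6]
finger_gap: 0.0702
```

```bash
python3 -c "
from h import *
st()
c=capture('side'); cv2.imwrite('pics/s2c.png',cv2.resize(c['img'][180:330,240:390],(600,600)))"
```

```text
t 3.77 p [0.5373 0.1982 0.06  ] yaw 10.48 tilt [ 1.050e-02  9.000e-04 -9.999e-01] F [-0.5  0.4  0.6] M [-0.1   0.05 -0.  ] gap 0.0702 q6 -1.9
```

View pics/s2c.png

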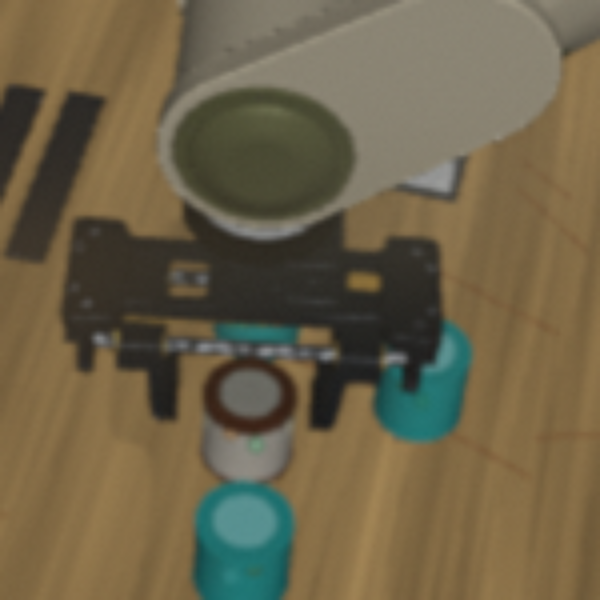

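```bash
python3 -c "
from h import *
plan([.5345,.1985,.056],10.4,jaw=.8,n=1)"
```

```text
1 [[[0.0008,-0.0033,0.0048],[0.7,0.1,0.1],0.8]]
```

Request:
send_rows --motion '[[[0.001,-0.003,0.004],[0.6,0,0],0.8],[[0,0,0],[0,0,0],0.8],[[0,0,0],[0,0,0],0],[[0,0,0],[0,0,0],0],[[0,0,0],[0,0,0],0],[[0,0,0],[0,0,0],0],[[0,0,0],[0,0,0],0]]'

```text
time: 4.7
tcp_pos: [0.5355, 0.199, 0.0587]
tool_rot: [[-0.182, 0.983, 0.005], [0.983, 0.182, -0.0], [-0.001, 0.005, -1.0]]
wrist_force: [0.2, 0.0, -0.2]
finger_gap: 0.0491
```

```bash
python3 -c "
from h import *
st()
c=capture('side'); cv2.imwrite('pics/s3c.png',cv2.resize(c['img'][180:330,240:390],(600,600)))
st();plan([.5345,.1985,.13],10.4,jaw=0,n=3)"
```

```text
t 4.7 p [0.5355 0.199  0.0587] yaw 10.49 tilt [ 4.7e-03 -3.0e-04 -1.0e+00] F [ 0.2  0.  -0.2] M [-0.01  0.02 -0.01] gap 0.0491 q6 -1.8
t 4.75 p [0.5356 0.199  0.0587] yaw 10.49 tilt [ 4.7e-03 -3.0e-04 -1.0e+00] F [0.3 0.1 0.8] M [-0.05  0.07 -0.  ] gap 0.0491 q6 -1.8
3 [[[-0.0001,-0.0003,-0.0238],[0.1,0.0,0.0],0],[[-0.0001,-0.0003,-0.0238],[0.1,0.0,0.0],0],[[-0.0001,-0.0003,-0.0238],[0.1,0.0,0.0],0]]
```

View pics/s3c.png

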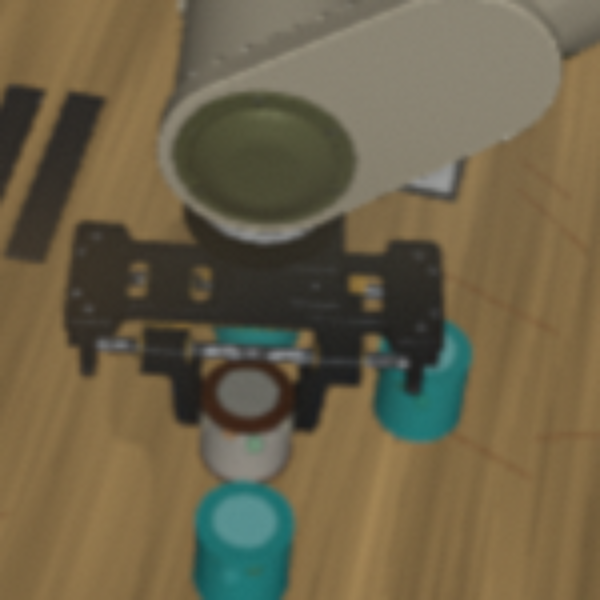

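```bash
python3 -c "
from h import *
s=read_state();R=np.array(s['tool_rot']);p=np.array(s['tcp_pos'])
for n,(x0,y0,x1,y1) in {'side':(240,180,390,330),'top':(150,190,260,290)}.items():
    c=capture(n); f=600/(y1-y0); im=cv2.resize(c['img'][y0:y1,x0:x1],None,fx=f,fy=f,interpolation=cv2.INTER_CUBIC)
    def d(P,col):
        for u in proj(c,P): cv2.circle(im,tuple(int(v) for v in (u+.5-[x0,y0])*f),2,col,-1)
    for sg in(-1,1): d([p+R@[x,sg*(.0245),.017] for x in(-.009,0,.009)],(0,0,255))
    t=np.linspace(0,6.28,40)
    d(np.c_[p[0]+.025*np.cos(t),p[1]+.025*np.sin(t),0*t+.06],(0,255,0))
    d(np.c_[.5345+.025*np.cos(t),.1985+.025*np.sin(t),0*t+.0],(255,0,0))
    cv2.imwrite('pics/%s4.png'%n,im)
"
```

```text
(no output)
```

View pics/side4.png

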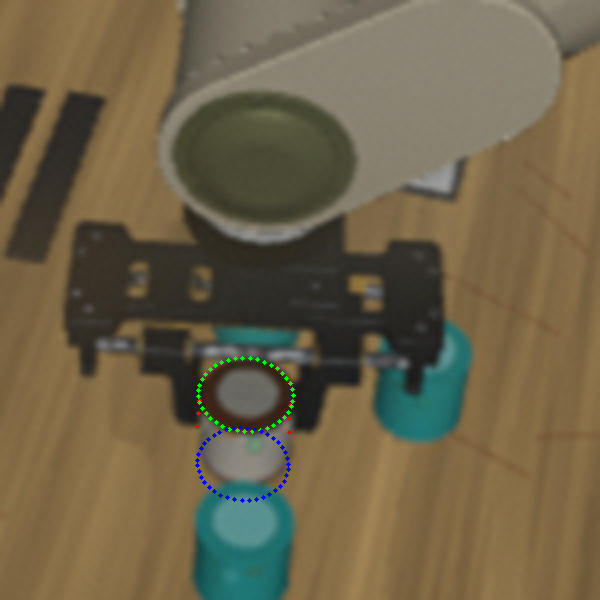

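The green TCP-centred circle lands on the cell rim at crop (245,395), so the grasp is centred. I lift clear of the 60 mm drums.

Request:
send_rows --motion '[[[0,0,-0.02],[0.1,0,0],0],[[0,0,-0.04],[0,0,0],0],[[0,0,-0.05],[0,0,0],0],[[0,0,0],[0,0,0],0]]'

```text
time: 5.35
tcp_pos: [0.5345, 0.1989, 0.1705]
tool_rot: [[-0.182, 0.983, -0.001], [0.983, 0.182, -0.001], [-0.001, -0.001, -1.0]]
wrist_force: [-0.6, -0.6, -2.4]
finger_gap: 0.0487
```

```bash
python3 -c "
from h import *
st()
plan([.500,-.081,.165],-35,jaw=0,n=10)"
```

```text
t 5.35 p [0.5345 0.1989 0.1705] yaw 10.48 tilt [-6.0e-04 -1.2e-03 -1.0e+00] F [-0.6 -0.6 -2.4] M [-0.09  0.04  0.05] gap 0.0487 q6 -1.8
10 [[[-0.0269,-0.0085,0.0006],[-0.0,0.0,4.5],0],[[-0.0275,-0.0063,0.0006],[-0.0,0.0,4.5],0],[[-0.0279,-0.0041,0.0006],[-0.0,0.0,4.5],0],[[-0.0281,-0.0019,0.0006],[-0.0,0.0,4.5],0],[[-0.0282,0.0003,0.0006],[-0.0,0.0,4.5],0],[[-0.0281,0.0026,0.0006],[-0.0,0.0,4.5],0],[[-0.0278,0.0048,0.0006],[-0.0,0.0,4.5],0],[[-0.0273,0.007,0.0006],[-0.0,0.0,4.5],0],[[-0.0267,0.0091,0.0006],[-0.0,0.0,4.5],0],[[-0.0259,0.0112,0.0005],[-0.0,0.0,4.5],0]]
```

Request:
send_rows --motion '[[[-0.027,-0.0085,0],[0,0,4.5],0],[[-0.0275,-0.006,0],[0,0,4.5],0],[[-0.028,-0.004,0],[0,0,4.5],0],[[-0.028,-0.002,0],[0,0,4.5],0],[[-0.028,0,0],[0,0,4.5],0],[[-0.028,0.0025,0],[0,0,4.5],0],[[-0.028,0.005,0],[0,0,4.5],0],[[-0.027,0.007,0],[0,0,4.5],0],[[-0.027,0.009,0],[0,0,4.5],0],[[-0.026,0.011,0],[0,0,4.5],0],[[0,0,0],[0,0,0],0]]'

```text
time: 6.72
tcp_pos: [0.4896, -0.0881, 0.1557]
tool_rot: [[0.587, 0.809, -0.025], [0.809, -0.587, 0.003], [-0.012, -0.023, -1.0]]
wrist_force: [-0.3, -0.1, -1.6]
finger_gap: 0.0491
```

```bash
python3 -c "
from h import *
st()
plan([.500,-.081,.12],-38,jaw=0,n=3)"
```

```text
t 6.72 p [ 0.4896 -0.0881  0.1557] yaw -35.97 tilt [-0.0254  0.0034 -0.9997] F [-0.3 -0.1 -1.6] M [-0.01  0.1  -0.04] gap 0.0491 q6 12.6
3 [[[0.0041,0.0017,0.0118],[-0.4,0.2,0.7],0],[[0.0041,0.0015,0.0118],[-0.4,0.2,0.7],0],[[0.004,0.0014,0.0119],[-0.4,0.2,0.7],0]]
```

Request:
send_rows --motion '[[[0.004,0.0015,0.012],[-0.4,0.2,0.5],0],[[0.004,0.0015,0.012],[-0.4,0.2,0.5],0],[[0.004,0.0015,0.012],[-0.4,0.2,0.5],0],[[0,0,0],[0,0,0],0]]'

```text
time: 7.22
tcp_pos: [0.4996, -0.0777, 0.1147]
tool_rot: [[0.606, 0.795, -0.005], [0.795, -0.606, 0.001], [-0.002, -0.004, -1.0]]
wrist_force: [0.5, -0.3, -1.1]
finger_gap: 0.0484
```

```bash
cat > ov.py <<'E'
from h import *
def ov(tag):
    s=read_state();R=np.array(s['tool_rot']);p=np.array(s['tcp_pos'])
    for n,(x0,y0,x1,y1) in {'side':(300,140,400,240),'top':(270,215,370,305)}.items():
        c=capture(n); f=600/(y1-y0); im=cv2.resize(c['img'][y0:y1,x0:x1],None,fx=f,fy=f,interpolation=cv2.INTER_CUBIC)
        def d(P,col):
            for u in proj(c,P): cv2.circle(im,tuple(int(v) for v in (u+.5-[x0,y0])*f),2,col,-1)
        t=np.linspace(0,6.28,40)
        for r,off,col in((.025,.0013,(0,255,0)),(.025,-.0587+.01,(255,0,0))):
            q=p+[0,0,off]; d(np.c_[q[0]+r*np.cos(t),q[1]+r*np.sin(t),0*t+q[2]],col)
        d(np.c_[.5+.03*np.cos(t),-.081+.03*np.sin(t),0*t+.034],(0,0,255))
        cv2.imwrite('pics/%s_%s.png'%(n,tag),im)
E
python3 -c "
from ov import *
st(); ov('a')
plan([.500,-.081,.1],-38,jaw=0,n=2)"
```

```text
t 7.22 p [ 0.4996 -0.0777  0.1147] yaw -37.3 tilt [-0.0046  0.0011 -1.    ] F [ 0.5 -0.3 -1.1] M [-0.03  0.11 -0.02] gap 0.0484 q6 15.2
2 [[[-0.0011,0.0009,0.0079],[-0.1,0.0,0.3],0],[[-0.0011,0.0009,0.0079],[-0.1,0.0,0.3],0]]
```

View pics/side_a.png

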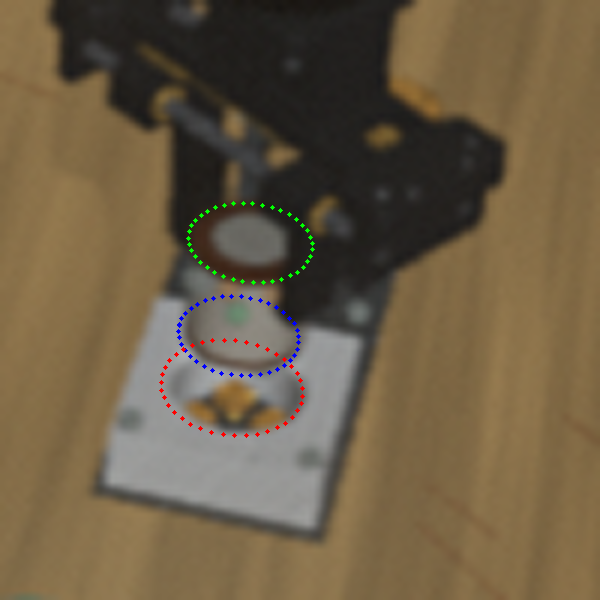

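View pics/top_a.png

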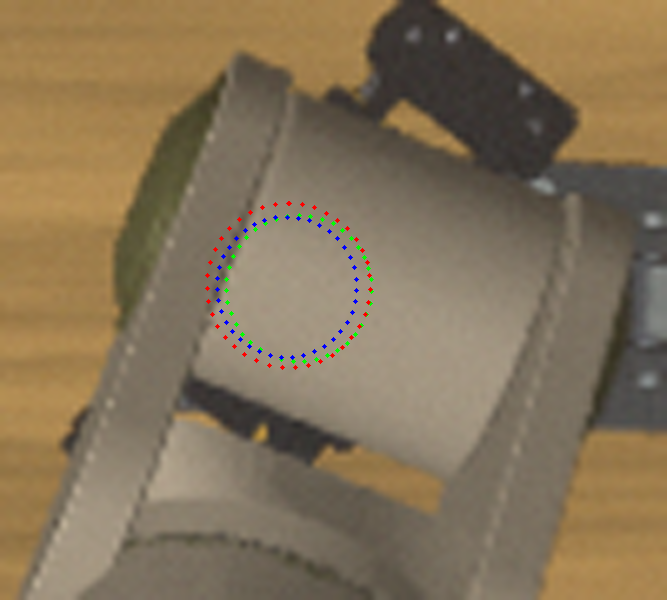

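Side crop: the cell rim is at (247,240) and the pocket mouth at (237,385), both within about 1.5 mm of the predicted circles. I lower slowly into the mouth.

Request:
send_rows --motion '[[[-0.0015,0.001,0.008],[-0.1,0,0],0],[[-0.0015,0.001,0.008],[-0.1,0,0],0],[[0,0,0],[0,0,0],0]]'

```text
time: 7.7
tcp_pos: [0.4999, -0.0824, 0.0993]
tool_rot: [[0.606, 0.795, 0.001], [0.795, -0.606, -0.002], [-0.001, 0.002, -1.0]]
wrist_force: [-0.3, 1.1, -2.1]
finger_gap: 0.0488
```

```bash
python3 -c "
from ov import *
st(); ov('b'); st()
plan([.500,-.081,.09],-38,jaw=0,n=2)"
```

```text
t 7.7 p [ 0.4999 -0.0824  0.0993] yaw -37.32 tilt [ 0.0012 -0.0025 -1.    ] F [-0.3  1.1 -2.1] M [-0.1   0.08 -0.04] gap 0.0488 q6 14.8
t 7.8 p [ 0.5002 -0.0823  0.0999] yaw -37.31 tilt [ 0.0021 -0.0028 -1.    ] F [-0.3 -0.3 -1.5] M [-0.13  0.09  0.  ] gap 0.0489 q6 14.8
2 [[[0.0005,-0.0005,0.0049],[0.1,0.0,0.3],0],[[0.0005,-0.0005,0.0049],[0.1,0.0,0.3],0]]
```

View pics/side_b.png

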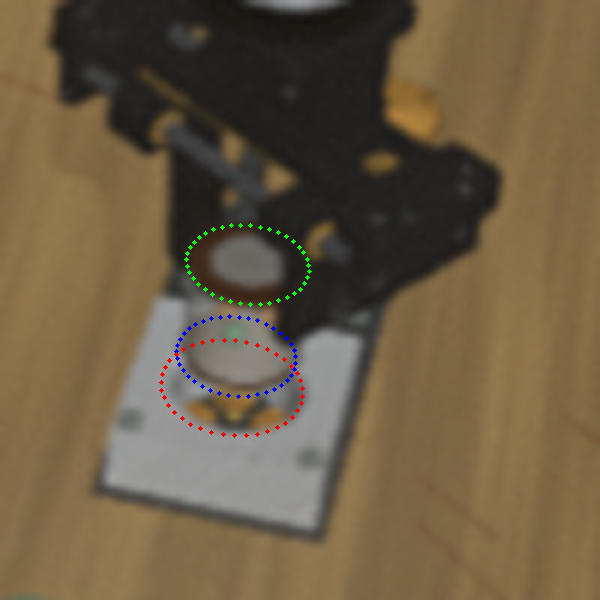

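Request:
send_rows --motion '[[[0.0005,-0.0005,0.005],[0.1,0.1,0],0],[[0.0005,-0.0005,0.005],[0,0,0],0],[[0,0,0.003],[0,0,0],0],[[0,0,0],[0,0,0],0]]'

```text
time: 8.3
tcp_pos: [0.5001, -0.0809, 0.0862]
tool_rot: [[0.606, 0.795, 0.002], [0.795, -0.606, -0.0], [0.001, 0.002, -1.0]]
wrist_force: [-0.7, -0.7, -0.9]
finger_gap: 0.0486
```

```bash
python3 -c "
from ov import *
st()
plan([.500,-.081,.08],-38,jaw=0,n=2)"
```

```text
t 8.3 p [ 0.5001 -0.0809  0.0862] yaw -37.31 tilt [ 2.1e-03 -3.0e-04 -1.0e+00] F [-0.7 -0.7 -0.9] M [-0.    0.17 -0.01] gap 0.0486 q6 14.8
2 [[[-0.0001,-0.0,0.0031],[0.1,-0.0,0.3],0],[[-0.0001,-0.0,0.0031],[0.1,-0.0,0.3],0]]
```

Request:
send_rows --motion '[[[0,0,0.003],[0.1,0,0],0],[[0,0,0.003],[0,0,0],0],[[0,0,0.002],[0,0,0],0],[[0,0,0],[0,0,0],0]]'

```text
time: 8.8
tcp_pos: [0.5003, -0.0809, 0.0777]
tool_rot: [[0.606, 0.795, 0.001], [0.795, -0.606, 0.001], [0.001, 0.0, -1.0]]
wrist_force: [1.1, -0.2, -1.5]
finger_gap: 0.0489
```

```bash
python3 -c "
from ov import *
st()"
```

```text
t 8.8 p [ 0.5003 -0.0809  0.0777] yaw -37.31 tilt [ 9.e-04  7.e-04 -1.e+00] F [ 1.1 -0.2 -1.5] M [-0.08  0.14  0.07] gap 0.0489 q6 14.8
```

Body is entering the mouth without any load. I go on in 1 mm steps to the floor.

Request:
send_rows --motion '[[[0,0,0.0015],[0,0,0],0],[[0,0,0.0015],[0,0,0],0],[[0,0,0],[0,0,0],0]]'

```text
time: 9.18
tcp_pos: [0.5003, -0.0809, 0.0746]
tool_rot: [[0.606, 0.795, 0.001], [0.795, -0.606, 0.001], [0.001, 0.001, -1.0]]
wrist_force: [1.2, -0.5, -2.0]
finger_gap: 0.049
```

```bash
python3 -c "
from ov import *
st()"
```

```text
t 9.18 p [ 0.5003 -0.0809  0.0746] yaw -37.31 tilt [ 1.2e-03  6.0e-04 -1.0e+00] F [ 1.2 -0.5 -2. ] M [-0.05  0.1   0.03] gap 0.049 q6 14.8
```

Request:
send_rows --motion '[[[0,0,0.001],[0,0,0],0],[[0,0,0],[0,0,0],0]]'

```text
time: 9.43
tcp_pos: [0.5004, -0.081, 0.0737]
tool_rot: [[0.606, 0.795, 0.001], [0.795, -0.606, 0.0], [0.001, 0.001, -1.0]]
wrist_force: [0.4, -0.2, -0.4]
finger_gap: 0.0485
```

Request:
send_rows --motion '[[[0,0,0.001],[0,0,0],0],[[0,0,0],[0,0,0],0]]'

```text
time: 9.68
tcp_pos: [0.5005, -0.081, 0.073]
tool_rot: [[0.606, 0.795, 0.002], [0.795, -0.606, 0.0], [0.001, 0.001, -1.0]]
wrist_force: [-0.5, 1.1, 1.1]
finger_gap: 0.0489
```

Request:
send_rows --motion '[[[0,0,0.0007],[0,0,0],0],[[0,0,0],[0,0,0],0]]'

```text
time: 9.93
tcp_pos: [0.5006, -0.081, 0.0727]
tool_rot: [[0.606, 0.795, 0.002], [0.795, -0.606, 0.0], [0.001, 0.001, -1.0]]
wrist_force: [-1.3, 0.6, 3.5]
finger_gap: 0.0488
```

Floor contact: about 5 N against the 1.5 N hanging baseline, at TCP z = 0.0727. I now turn gently with a light push.

Request:
send_rows --motion '[[[0,0,0.0003],[0,0,-4],0],[[0,0,0.0003],[0,0,-4],0],[[0,0,0.0003],[0,0,-4],0]]'

```text
time: 10.3
tcp_pos: [0.501, -0.0814, 0.0716]
tool_rot: [[0.422, 0.907, 0.003], [0.907, -0.422, -0.001], [0.001, 0.003, -1.0]]
wrist_force: [0.0, -0.4, -1.2]
finger_gap: 0.0483
```

```bash
python3 -c "
from ov import *
st()"
```

```text
t 10.3 p [ 0.501  -0.0814  0.0716] yaw -24.96 tilt [ 3.2e-03 -6.0e-04 -1.0e+00] F [ 0.  -0.4 -1.2] M [-0.16  0.1  -0.01] gap 0.0483 q6 2.4
```

Request:
send_rows --motion '[[[0,0,0.0012],[0,0,0],0],[[0,0,0],[0,0,0],0]]'

```text
time: 10.55
tcp_pos: [0.5008, -0.0814, 0.0698]
tool_rot: [[0.424, 0.906, 0.003], [0.906, -0.424, -0.0], [0.001, 0.003, -1.0]]
wrist_force: [-0.7, 0.7, -1.3]
finger_gap: 0.049
```

Force is back at baseline while z falls below the floor level, so the feet have found the grooves. I follow it down.

Request:
send_rows --motion '[[[0,0,0.0015],[0,0,0],0],[[0,0,0.001],[0,0,0],0],[[0,0,0],[0,0,0],0]]'

```text
time: 10.92
tcp_pos: [0.5008, -0.0814, 0.067]
tool_rot: [[0.425, 0.905, 0.003], [0.905, -0.425, -0.0], [0.001, 0.003, -1.0]]
wrist_force: [-0.0, -0.9, -1.1]
finger_gap: 0.049
```

Request:
send_rows --motion '[[[0,0,0.0015],[0,0,0],0],[[0,0,0],[0,0,0],0]]'

```text
time: 11.18
tcp_pos: [0.5008, -0.0813, 0.0654]
tool_rot: [[0.425, 0.905, 0.003], [0.905, -0.425, -0.0], [0.001, 0.003, -1.0]]
wrist_force: [-0.5, 0.1, -2.1]
finger_gap: 0.0489
```

Request:
send_rows --motion '[[[0,0,0.001],[0,0,0],0],[[0,0,0.0007],[0,0,0],0],[[0,0,0],[0,0,0],0]]'

```text
time: 11.55
tcp_pos: [0.5009, -0.0814, 0.0641]
tool_rot: [[0.425, 0.905, 0.003], [0.905, -0.425, -0.001], [0.001, 0.003, -1.0]]
wrist_force: [-0.3, 0.1, 2.1]
finger_gap: 0.0489
```

Request:
send_rows --motion '[[[0,0,0.0007],[0,0,0],0],[[0,0,0],[0,0,0],0]]'

```text
time: 11.8
tcp_pos: [0.5009, -0.0814, 0.0637]
tool_rot: [[0.425, 0.905, 0.003], [0.905, -0.425, -0.001], [0.001, 0.003, -1.0]]
wrist_force: [-2.1, 1.0, 4.1]
finger_gap: 0.0489
```

```bash
python3 -c "
from ov import *
st();ov('c')"
```

```text
t 11.8 p [ 0.5009 -0.0814  0.0637] yaw -25.16 tilt [ 3.1e-03 -7.0e-04 -1.0e+00] F [-2.1  1.   4.1] M [0.01 0.46 0.05] gap 0.0489 q6 2.6
```

View pics/side_c.png

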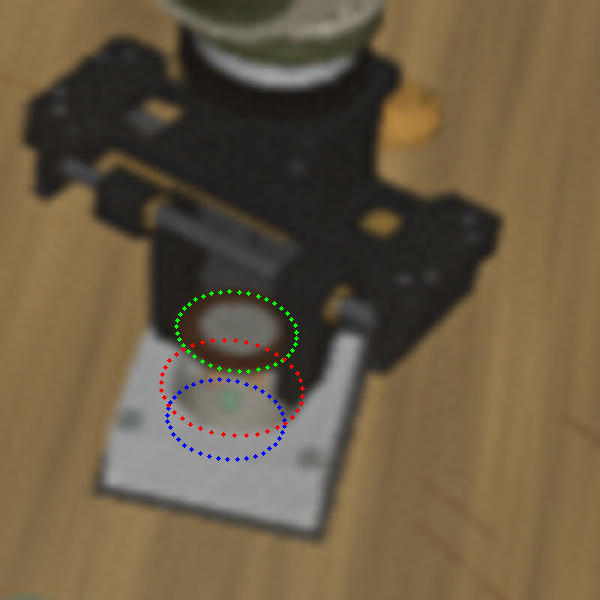

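Contact returned at TCP z = 0.064, matching the expected seated value of 0.0647. I release, rise and look.

Request:
send_rows --motion '[[[0,0,-0.0005],[0,0,0],0],[[0,0,0],[0,0,0],0.8],[[0,0,0],[0,0,0],0.8],[[0,0,0],[0,0,0],0.8],[[0,0,0],[0,0,0],0.8],[[0,0,-0.02],[0,0,0],0.8],[[0,0,-0.04],[0,0,0],0.8],[[0,0,-0.05],[0,0,0],0.8],[[0,0,-0.05],[0,0,0],0.8],[[0,0,-0.05],[0,0,0],0.8],[[0,0,0],[0,0,0],0.8]]'

```text
time: 13.28
tcp_pos: [0.5001, -0.0813, 0.28]
tool_rot: [[0.426, 0.905, 0.003], [0.905, -0.426, -0.0], [0.001, 0.003, -1.0]]
wrist_force: [-0.3, 0.2, -0.5]
finger_gap: 0.0705
```

```bash
python3 - <<'E'
from h import *
st()
# predicted rim circles at seated(z=.066) green, unseated(z=.076) red
for n,(x0,y0,x1,y1) in {'side':(300,60,400,240),'top':(270,215,430,305)}.items():
    c=capture(n); f=600/(y1-y0) if n=='side' else 5; im=cv2.resize(c['img'][y0:y1,x0:x1],None,fx=f,fy=f,interpolation=cv2.INTER_CUBIC)
    cv2.imwrite('pics/%s_d0.png'%n,im.copy())
    t=np.linspace(0,6.28,40)
    for z,col in((.066,(0,255,0)),(.076,(0,0,255))):
        for u in proj(c,np.c_[.5008+.025*np.cos(t),-.0814+.025*np.sin(t),0*t+z]): cv2.circle(im,tuple(int(v) for v in (u+.5-[x0,y0])*f),1,col,-1)
    cv2.imwrite('pics/%s_d.png'%n,im)
    for q in("clamp","clamp_handle"):
        for r in trace(q,c): print(n,q,r["confidence"],r["bbox"])
E
```

```text
t 13.28 p [ 0.5001 -0.0813  0.28  ] yaw -25.18 tilt [ 2.9e-03 -4.0e-04 -1.0e+00] F [-0.3  0.2 -0.5] M [-0.1   0.09  0.01] gap 0.0705 q6 2.7
side clamp 0.59 [345.6, 96.3, 363.5, 168.3]
side clamp_handle 0.79 [346.5, 99.1, 365.9, 167.1]
top clamp 0.78 [386.8, 251.9, 415.6, 266.4]
top clamp_handle 0.65 [385.9, 256.3, 410.2, 267.1]
```

View pics/side_d.png

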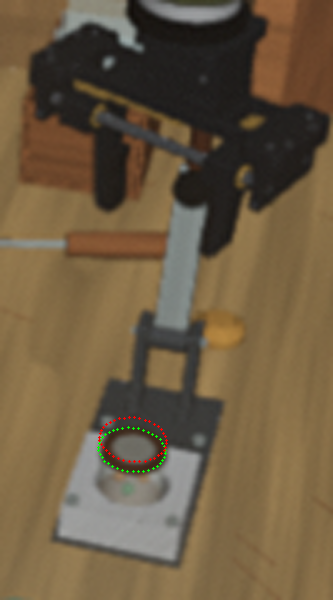

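View pics/side_d0.png

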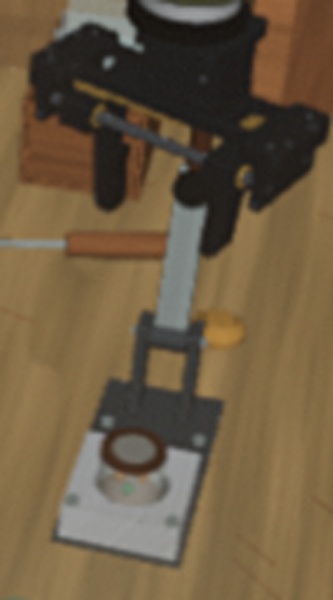

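View pics/top_d0.png

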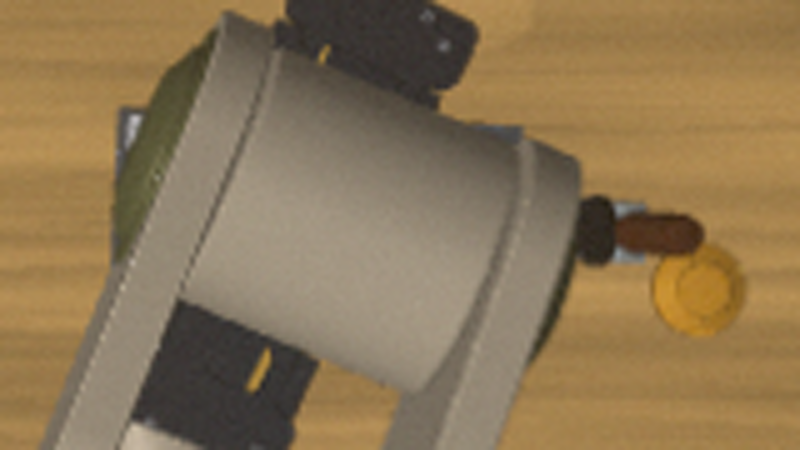

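The rim coincides with the green (seated) circle and sits below the red (unseated) one, and the clamp is still leaning back. Next I estimate the clamp angle and check what stands behind it.

```bash
python3 - <<'E'
from h import *
S=capture("side");T=capture("top")
u=np.array([.047,.9989]); H=np.array([.5008,-.0814])-.125*u
print("H",H)
for a in (1.7,1.75,1.8,1.85,1.9,1.95,2.0):
    tip=np.r_[H+.185*np.cos(a)*u,.08+.185*np.sin(a)]
    print(a,tip.round(3),proj(T,tip).round(1),proj(S,tip).round(1))
print("box",atz(S,[[308,112],[345,117],[252,122]],0.0).round(3).tolist())
plan([.493,-.335,.33],-2.7,jaw=0,n=8)
E
```

```text
H [ 0.494925  -0.2062625]
1.7 [ 0.494 -0.23   0.263] [[395.5 261.2]] [[358.9  95.7]]
1.75 [ 0.493 -0.239  0.262] [[399.7 261.4]] [[359.5  94.5]]
1.8 [ 0.493 -0.248  0.26 ] [[403.8 261.6]] [[360.1  93.4]]
1.85 [ 0.493 -0.257  0.258] [[407.8 261.7]] [[360.6  92.5]]
1.9 [ 0.492 -0.266  0.255] [[411.7 261.9]] [[361.1  91.8]]
1.95 [ 0.492 -0.275  0.252] [[415.4 262.1]] [[361.5  91.3]]
2.0 [ 0.491 -0.283  0.248] [[418.9 262.2]] [[361.9  90.9]]
box [[0.673, -0.539, 0.0], [0.55, -0.543, 0.0], [0.833, -0.432, 0.0]]
8 [[[-0.0291,0.0128,-0.0069],[-0.0,-0.0,-2.8],0],[[-0.0297,0.0114,-0.0069],[-0.0,-0.0,-2.8],0],[[-0.0302,0.0099,-0.0068],[-0.0,-0.0,-2.8],0],[[-0.0306,0.0084,-0.0068],[-0.0,-0.0,-2.8],0],[[-0.031,0.0069,-0.0068],[-0.0,-0.0,-2.8],0],[[-0.0313,0.0054,-0.0068],[-0.0,-0.0,-2.8],0],[[-0.0315,0.0039,-0.0068],[-0.0,-0.0,-2.8],0],[[-0.0317,0.0023,-0.0068],[-0.0,-0.0,-2.8],0]]
```

Request:
send_rows --motion '[[[0,0,-0.035],[0,0,-2.8],0],[[0,0,-0.035],[0,0,-2.8],0],[[-0.03,0.01,0],[0,0,-2.8],0],[[-0.03,0.01,0],[0,0,-2.8],0],[[-0.031,0.008,0],[0,0,-2.8],0],[[-0.031,0.007,0],[0,0,-2.8],0],[[-0.031,0.006,0],[0,0,-2.8],0],[[-0.031,0.005,0],[0,0,-2.8],0],[[-0.031,0.004,0],[0,0,0],0],[[-0.031,0.002,0],[0,0,0],0],[[0,0,0],[0,0,0],0]]'

```text
time: 15.05
tcp_pos: [0.5093, -0.3408, 0.3405]
tool_rot: [[0.034, 0.999, -0.013], [0.999, -0.034, 0.009], [0.008, -0.013, -1.0]]
wrist_force: [0.4, -0.1, 0.1]
finger_gap: 0.0003
```

```bash
python3 - <<'E'
from h import *
st()
plan([.493,-.320,.245],-2.7,jaw=0,n=4)
E
```

```text
t 15.05 p [ 0.5093 -0.3408  0.3405] yaw -1.95 tilt [-0.0129  0.0086 -0.9999] F [ 0.4 -0.1  0.1] M [-0.04  0.03 -0.01] gap 0.0003 q6 -42.7
4 [[[0.0049,-0.0039,0.024],[-0.2,-0.1,0.2],0],[[0.0049,-0.004,0.0239],[-0.2,-0.1,0.2],0],[[0.0049,-0.0041,0.0239],[-0.2,-0.1,0.2],0],[[0.005,-0.0042,0.0239],[-0.2,-0.1,0.2],0]]
```

Request:
send_rows --motion '[[[0.003,-0.004,0.024],[-0.2,-0.1,0.2],0],[[0.004,-0.004,0.024],[-0.2,-0.1,0.2],0],[[0.005,-0.004,0.024],[-0.2,-0.1,0.2],0],[[0.005,-0.004,0.024],[-0.2,-0.1,0.2],0],[[0,0,0],[0,0,0],0]]'

```text
time: 15.68
tcp_pos: [0.4933, -0.3174, 0.2415]
tool_rot: [[0.046, 0.999, 0.001], [0.999, -0.046, 0.003], [0.003, 0.001, -1.0]]
wrist_force: [0.2, 0.1, 0.7]
finger_gap: 0.0003
```

```bash
cat >> h.py <<'E'
U=np.array([.047,.9989]); HG=np.r_[np.array([.5008,-.0814])-.125*U,.08]
def wp(a,r=.158,off=.009):
    """TCP pos so that fingertip's front-bottom edge is on handle back at angle a"""
    y=r*np.cos(a)-off*np.sin(a)-.009; z=r*np.sin(a)+off*np.cos(a)+.017
    if a>1.3: z-=0.012*min(1,(a-1.3)/.2)
    return np.r_[HG[:2]+y*U, HG[2]+z]
E
python3 - <<'E'
from h import *
st()
for n,(x0,y0,x1,y1) in {'side':(300,60,400,240),'top':(300,215,440,305)}.items():
    c=capture(n); f=600/(y1-y0) if n=='side' else 5; im=cv2.resize(c['img'][y0:y1,x0:x1],None,fx=f,fy=f,interpolation=cv2.INTER_CUBIC)
    cv2.imwrite('pics/%s_e.png'%n,im)
for a in(1.88,1.7,1.5,1.3,1.1,.9,.7,.5,.3,.15,.05,0): print(a,wp(a).round(4))
E
```

```text
t 15.68 p [ 0.4933 -0.3174  0.2415] yaw -2.62 tilt [ 7.0e-04  2.8e-03 -1.0e+00] F [0.2 0.1 0.7] M [-0.1   0.05  0.05] gap 0.0003 q6 -41.7
1.88 [ 0.4918 -0.2718  0.2328]
1.7 [ 0.4931 -0.2445  0.2405]
1.5 [ 0.4946 -0.2131  0.2432]
1.3 [ 0.4961 -0.1817  0.2516]
1.1 [ 0.4975 -0.1517  0.2419]
0.9 [ 0.4988 -0.1242  0.2264]
0.7 [ 0.4999 -0.1003  0.2057]
0.5 [ 0.5008 -0.0811  0.1806]
0.3 [ 0.5015 -0.0671  0.1523]
0.15 [ 0.5018 -0.0605  0.1295]
0.05 [ 0.5019 -0.0581  0.1139]
0 [ 0.5019 -0.0574  0.106 ]
```

View pics/side_e.png

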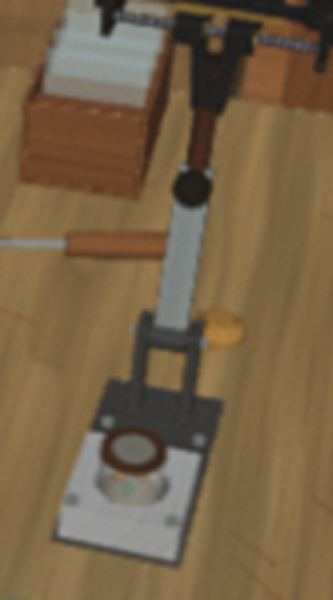

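View pics/top_e.png

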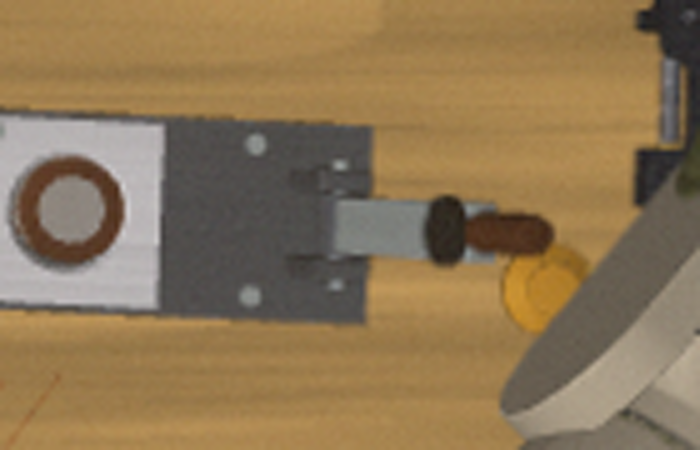

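Both views show the closed fingers behind the handle (side crop (205,100), top crop right edge) with the cell down in the pocket. I push the clamp over from behind.

Request:
send_rows --motion '[[[0.016,0,0.002],[0,0,0],0],[[0.016,0,0.001],[0,0,0],0],[[0.014,0,0],[0,0,0],0],[[0.014,0,0],[0,0,0],0],[[0.014,0,0],[0,0,0],0],[[0.014,0,0],[0,0,0],0]]'

```text
time: 16.52
tcp_pos: [0.4991, -0.2259, 0.2435]
tool_rot: [[0.046, 0.999, 0.008], [0.999, -0.046, -0.005], [-0.005, 0.008, -1.0]]
wrist_force: [-0.5, -1.9, 1.9]
finger_gap: 0.0004
```

```bash
python3 - <<'E'
from h import *
st()
E
```

```text
t 16.52 p [ 0.4991 -0.2259  0.2435] yaw -2.64 tilt [ 0.0079 -0.0054 -1.    ] F [-0.5 -1.9  1.9] M [-0.4   0.12  0.01] gap 0.0004 q6 -34.0
```

Request:
send_rows --motion '[[[0.014,-0.001,0],[0.3,0.2,0],0],[[0.014,-0.001,0],[0.2,0.2,0],0],[[0.014,-0.001,0],[0,0,0],0],[[0.014,-0.001,0.002],[0,0,0],0],[[0.014,-0.001,0.004],[0,0,0],0]]'

```text
time: 17.15
tcp_pos: [0.4972, -0.1506, 0.2366]
tool_rot: [[0.046, 0.999, -0.002], [0.999, -0.046, 0.003], [0.003, -0.002, -1.0]]
wrist_force: [0.3, -1.8, 0.2]
finger_gap: 0.0003
```

```bash
python3 - <<'E'
from h import *
st()
c=capture('side'); cv2.imwrite('pics/s_f.png',cv2.resize(c['img'][60:240,280:400],None,fx=3.3,fy=3.3,interpolation=cv2.INTER_CUBIC))
E
```

```text
t 17.15 p [ 0.4972 -0.1506  0.2366] yaw -2.64 tilt [-0.0015  0.003  -1.    ] F [ 0.3 -1.8  0.2] M [-0.45 -0.02 -0.02] gap 0.0003 q6 -27.2
```

View pics/s_f.png

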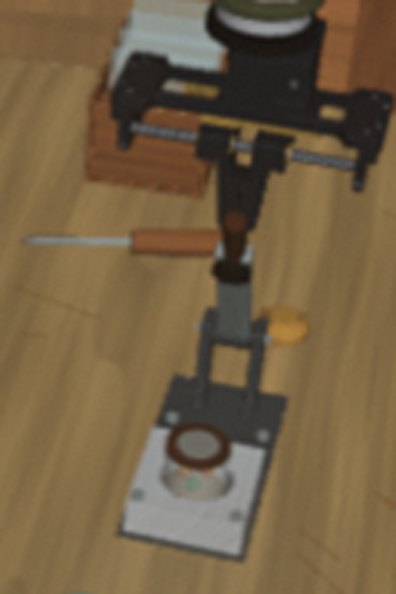

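The side view shows the handle leaning forward at (235,235) with the fingers behind it, and the cell still seated at (198,450). I follow the arc down.

Request:
send_rows --motion '[[[0.0135,0,0.004],[0,0,0],0],[[0.0135,0,0.006],[0,0,0],0],[[0.012,0,0.009],[0,0,0],0],[[0.012,0,0.0105],[0,0,0],0],[[0.0095,0,0.0125],[0,0,0],0],[[0.009,0,0.0125],[0,0,0],0]]'

```text
time: 17.95
tcp_pos: [0.5, -0.0744, 0.1782]
tool_rot: [[0.045, 0.999, -0.003], [0.999, -0.045, 0.005], [0.005, -0.003, -1.0]]
wrist_force: [-0.5, -1.5, 1.4]
finger_gap: 0.0006
```

```bash
python3 - <<'E'
from h import *
st()
c=capture('side'); cv2.imwrite('pics/s_g.png',cv2.resize(c['img'][60:240,280:400],None,fx=3.3,fy=3.3,interpolation=cv2.INTER_CUBIC))
E
```

```text
t 17.95 p [ 0.5    -0.0744  0.1782] yaw -2.6 tilt [-0.0025  0.0047 -1.    ] F [-0.5 -1.5  1.4] M [-0.26  0.08  0.  ] gap 0.0006 q6 -19.4
```

View pics/s_g.png

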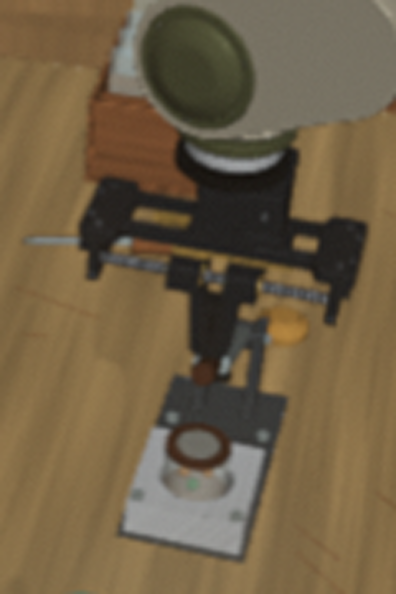

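Request:
send_rows --motion '[[[0.004,0,0.012],[0,0,0],0],[[0.003,0,0.012],[0,0,0],0],[[0.002,0,0.011],[0,0,0],0],[[0.001,0,0.009],[0,0,0],0]]'

```text
time: 18.5
tcp_pos: [0.4997, -0.0622, 0.1298]
tool_rot: [[0.045, 0.999, -0.005], [0.999, -0.045, 0.007], [0.007, -0.005, -1.0]]
wrist_force: [0.1, 0.6, 2.1]
finger_gap: 0.0004
```

```bash
python3 - <<'E'
from h import *
st()
E
```

```text
t 18.5 p [ 0.4997 -0.0622  0.1298] yaw -2.6 tilt [-0.0047  0.007  -1.    ] F [0.1 0.6 2.1] M [ 0.06  0.04 -0.  ] gap 0.0004 q6 -18.2
```

Request:
send_rows --motion '[[[0.001,0,0.006],[0,0,0],0],[[0.001,0,0.005],[0,0,0],0],[[0,0,0.004],[0,0,0],0],[[0,0,0.002],[0,0,0],0],[[0,0,0],[0,0,0],0]]'

```text
time: 19.12
tcp_pos: [0.4997, -0.0602, 0.1114]
tool_rot: [[0.046, 0.999, -0.005], [0.999, -0.046, 0.007], [0.007, -0.005, -1.0]]
wrist_force: [1.2, -0.5, 0.5]
finger_gap: 0.0007
```

Request:
send_rows --motion '[[[0,0,0.002],[0,0,0],0],[[0,0,0.0015],[0,0,0],0],[[0,0,0],[0,0,0],0]]'

```text
time: 19.5
tcp_pos: [0.4998, -0.0602, 0.108]
tool_rot: [[0.046, 0.999, -0.005], [0.999, -0.046, 0.007], [0.007, -0.005, -1.0]]
wrist_force: [-0.2, 0.1, 0.1]
finger_gap: 0.0009
```

Request:
send_rows --motion '[[[0,0,0.0015],[0,0,0],0],[[0,0,0.001],[0,0,0],0]]'

```text
time: 19.75
tcp_pos: [0.4998, -0.0602, 0.1054]
tool_rot: [[0.046, 0.999, -0.004], [0.999, -0.046, 0.007], [0.007, -0.005, -1.0]]
wrist_force: [-0.3, 1.3, 1.2]
finger_gap: 0.0005
```

Request:
send_rows --motion '[[[0,0,0.001],[0,0,0],0],[[0,0,0],[0,0,0],0]]'

```text
time: 20.0
tcp_pos: [0.4998, -0.0601, 0.1044]
tool_rot: [[0.046, 0.999, -0.004], [0.999, -0.046, 0.007], [0.007, -0.005, -1.0]]
wrist_force: [0.2, 0.6, 1.8]
finger_gap: 0.0004
```

```bash
python3 - <<'E'
from h import *
st()
c=capture('side'); cv2.imwrite('pics/s_h.png',cv2.resize(c['img'][110:240,290:400],None,fx=5,fy=4.6,interpolation=cv2.INTER_CUBIC))
E
```

```text
t 20.0 p [ 0.4998 -0.0601  0.1044] yaw -2.61 tilt [-0.0043  0.007  -1.    ] F [0.2 0.6 1.8] M [ 0.04  0.12 -0.04] gap 0.0004 q6 -17.9
```

View pics/s_h.png

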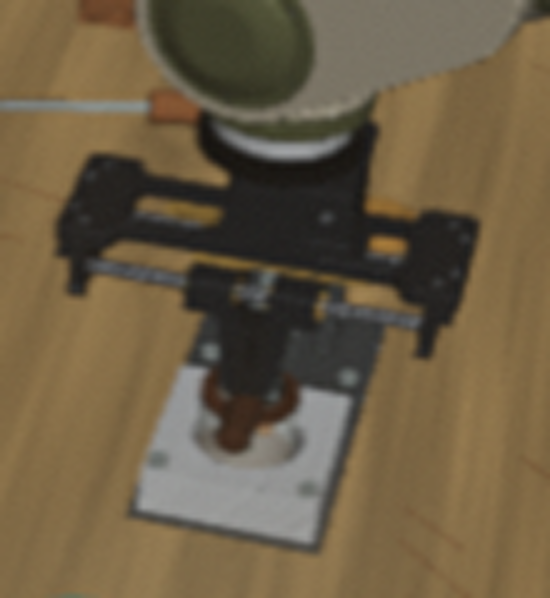

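Request:
send_rows --motion '[[[0,0,0.001],[0,0,0],0],[[0,0,0],[0,0,0],0]]'

```text
time: 20.3
tcp_pos: [0.4999, -0.0601, 0.1038]
tool_rot: [[0.046, 0.999, -0.004], [0.999, -0.046, 0.007], [0.007, -0.004, -1.0]]
wrist_force: [-0.3, 1.4, 2.3]
finger_gap: 0.0003
```

Request:
send_rows --motion '[[[0,0,0.001],[0,0,0],0],[[0,0,0],[0,0,0],0]]'

```text
time: 20.55
tcp_pos: [0.4999, -0.06, 0.1034]
tool_rot: [[0.045, 0.999, -0.004], [0.999, -0.045, 0.007], [0.007, -0.004, -1.0]]
wrist_force: [-1.6, 1.5, 4.2]
finger_gap: 0.0006
```

Request:
send_rows --motion '[[[0,0,0.001],[0,0,0],0],[[0,0,0],[0,0,0],0]]'

```text
time: 20.8
tcp_pos: [0.4999, -0.0601, 0.1033]
tool_rot: [[0.045, 0.999, -0.004], [0.999, -0.045, 0.007], [0.006, -0.004, -1.0]]
wrist_force: [-1.8, 1.4, 4.6]
finger_gap: 0.0004
```

The clamp has bottomed out: 4.6 N, with no further travel. I back off upwards and check.

Request:
send_rows --motion '[[[0,0,-0.01],[0,0,0],0],[[0,0,-0.03],[0,0,0],0],[[0,0,-0.05],[0,0,0],0],[[0,0,-0.05],[0,0,0],0],[[-0.05,0,-0.05],[0,0,0],0],[[-0.05,0,0],[0,0,0],0],[[-0.05,0,0],[0,0,0],0],[[-0.05,0,0],[0,0,0],0],[[0,0,0],[0,0,0],0]]'

```text
time: 21.92
tcp_pos: [0.4908, -0.2607, 0.2949]
tool_rot: [[0.044, 0.999, -0.002], [0.999, -0.044, 0.002], [0.002, -0.002, -1.0]]
wrist_force: [0.4, 0.5, -0.5]
finger_gap: 0.0002
```

```bash
python3 - <<'E'
from h import *
st()
for n,(x0,y0,x1,y1) in {'side':(290,110,400,240),'top':(280,225,400,295)}.items():
    c=capture(n); f=4.6 if n=='side' else 6; im=cv2.resize(c['img'][y0:y1,x0:x1],None,fx=f,fy=f,interpolation=cv2.INTER_CUBIC)
    def d(P,col):
        for u in proj(c,P): cv2.circle(im,tuple(int(v) for v in (u+.5-[x0,y0])*f),2,col,-1)
    for a,col in((0,(0,255,0)),(.08,(0,0,255)),(.04,(0,255,255))):
        d([np.r_[HG[:2]+U*(r*np.cos(a)-.009*np.sin(a)),HG[2]+r*np.sin(a)+.009*np.cos(a)] for r in (.135,.16,.185)],col)
    cv2.imwrite('pics/%s_z.png'%n,im); cv2.imwrite('pics/%s_zf.png'%n,c['img'])
    for r in trace('clamp_handle',c)[:1]: print(n,r['bbox'],r['confidence'])
E
```

```text
t 21.93 p [ 0.4908 -0.2607  0.2949] yaw -2.52 tilt [-0.0017  0.0022 -1.    ] F [ 0.4  0.5 -0.5] M [-0.06  0.05  0.04] gap 0.0002 q6 -37.5
side [334.6, 153.8, 359.1, 209.6] 0.88
top [288.8, 252.7, 374.5, 264.8] 0.62
```

View pics/side_z.png

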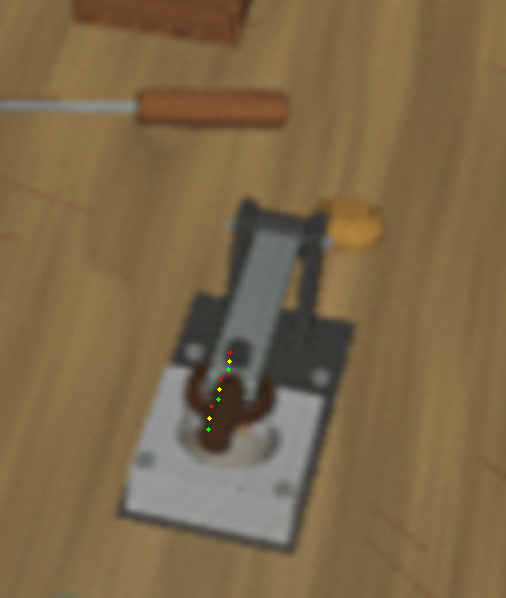

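View pics/side_zf.png

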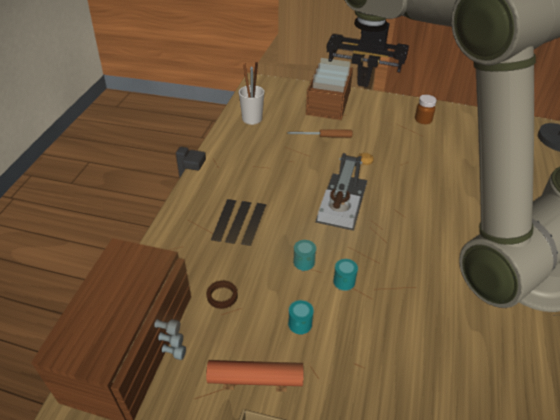

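The side view shows the clamp shut over the cell. The handle end at crop (215,440) is at or below the 0 rad marks and far from the 0.08 ones, the bystanders are in place, and the robot is clear.

```bash
python3 -c "
from h import *
print(job_done()); st()"
```

```text
the job is handed in; nothing more can be done
None
the job is handed in; nothing more can be done
```

The clear cell is seated in the nest, the clamp is shut with its pad on the cell, and I handed the job in at about 22 s. No verdict came back, so the results below are from my own checks.

**What I did:**
- I picked the clear, brown-rimmed cell from among three turquoise look-alikes and lowered it into the pocket.
- I turned it about 12° with roughly 5 N at contact. The force fell back to baseline and the cell followed down into the grooves.
- I released the cell and pushed the clamp over from behind with closed fingers. I then pressed it down until travel stopped at 4.6 N, and backed the arm away.

**Last checks:**
- **Cell:** before I closed the clamp, the cell's rim matched the position predicted for a fully seated cell, not the one 10 mm higher.
- **Clamp:** the last fingertip height and the side picture both put the handle at about 0 rad, well below the 0.08 rad of an unseated cell.
- **Bystanders and robot:** nothing else on the bench looked moved in the last side picture, and the robot was clear of everything.

**Small disagreements:**
- The drop from first contact to seated measured about 9 mm instead of 10 mm. The final height still agreed with full seating to about 1 mm.
- The handle sat 2 to 3 mm lower than predicted, partly from my press and the calibration error.

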